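# Kitchen samples into the carry rack, in reverse order

## Task

Move the four food sample pots from the grey bench rack into the white carry rack in reverse order, one pot to a pocket: the pot nearest the bench rack's black handle end goes into the pocket farthest from the carry rack's black handle end, and so on down the row. Keep the pots from tipping over, leave each standing upright on the floor of its pocket, and leave the paper cups and the steel cup where they are.

Things in the scene. Friction and masses are not known exactly. Their poses are not given: they have to be found in the camera images.
- bench_rack: Grey bench rack, fixed, 62 mm wide. Origin: middle of the pocket row, at table level. Pockets at y = +87, +29, -29, -87 mm (x = 0), 54 x 54 mm inside, floor 4 mm and rim 30 mm above the table, 4 mm walls. Black block and carrying handle (41 mm high) at its +y end, y = 118 to 151 mm. Yaw within 0.4 rad. A ledge 10 mm high, 26 mm deep on its -x side carries the label plates.
- carry_rack: White carry rack, empty at the start, fixed, 62 mm wide. Origin: middle of the pocket row, at table level. Pockets at y = +87, +29, -29, -87 mm (x = 0), 54 x 54 mm inside, floor 4 mm and rim 30 mm above the table, 4 mm walls. Black block and carrying handle (41 mm high) at its +y end, y = 118 to 151 mm. Yaw within 0.4 rad. It has no ledge.
- pot_red: Closed white sample pot with red lid and red band: upright round cylinder 36 mm in diameter, 90 mm high, straight sides from bottom to top (the lid is the top 16 mm), 50 to 100 g. Origin: centre of its underside, z up. It starts upright in one of the bench rack's pockets, up to 5 mm off the pocket's centre, beside the label plate of its colour.
- pot_yellow: Closed white sample pot with yellow lid and yellow band: upright round cylinder 36 mm in diameter, 90 mm high, straight sides from bottom to top (the lid is the top 16 mm), 50 to 100 g. Origin: centre of its underside, z up. It starts upright in one of the bench rack's pockets, up to 5 mm off the pocket's centre, beside the label plate of its colour.
- pot_blue: Closed white sample pot with blue lid and blue band: upright round cylinder 36 mm in diameter, 90 mm high, straight sides from bottom to top (the lid is the top 16 mm), 50 to 100 g. Origin: centre of its underside, z up. It starts upright in one of the bench rack's pockets, up to 5 mm off the pocket's centre, beside the label plate of its colour.
- pot_green: Closed white sample pot with green lid and green band: upright round cylinder 36 mm in diameter, 90 mm high, straight sides from bottom to top (the lid is the top 16 mm), 50 to 100 g. Origin: centre of its underside, z up. It starts upright in one of the bench rack's pockets, up to 5 mm off the pocket's centre, beside the label plate of its colour.
- tag_red: Red label plate, 18 x 40 x 3 mm, fixed on the bench rack's ledge in front of (44 mm towards the rack's -x side from) the centre of the pocket where the red pot starts. It stays there. Origin: centre of its underside.
- tag_yellow: Yellow label plate, 18 x 40 x 3 mm, fixed on the bench rack's ledge in front of (44 mm towards the rack's -x side from) the centre of the pocket where the yellow pot starts. It stays there. Origin: centre of its underside.
- tag_blue: Blue label plate, 18 x 40 x 3 mm, fixed on the bench rack's ledge in front of (44 mm towards the rack's -x side from) the centre of the pocket where the blue pot starts. It stays there. Origin: centre of its underside.
- tag_green: Green label plate, 18 x 40 x 3 mm, fixed on the bench rack's ledge in front of (44 mm towards the rack's -x side from) the centre of the pocket where the green pot starts. It stays there. Origin: centre of its underside.
- cups: Stack of paper cups, 78 mm across at most, 93 mm high, loose on the table beyond the racks. Origin: centre of its underside. A bystander: leave it alone.
- steel_cup: Empty steel cup, 68 mm across, 60 mm high, loose on the table beyond the racks. Origin: centre of its underside. A bystander: leave it alone.

How it is judged (in metres and radians):
At the end, for the whole second after the job is handed in: Every pot stands released, at rest and upright (tilt under 0.15 rad) on the floor of its own carry rack pocket (within 6 mm in height, 15 mm of the pocket's centre along and across the row), the row reversed from the starting row shown by the label plates, counted from the black handle ends (((y of tag_red in the frame of bench_rack between 0.067 and 0.107 m and y of pot_red in the frame of carry_rack between -0.102 and -0.072 m) or (y of tag_red in the frame of bench_rack between 0.009 and 0.049 m and y of pot_red in the frame of carry_rack between -0.044 and -0.014 m) or (y of tag_red in the frame of bench_rack between -0.049 and -0.009 m and y of pot_red in the frame of carry_rack between 0.014 and 0.044 m) or (y of tag_red in the frame of bench_rack between -0.107 and -0.067 m and y of pot_red in the frame of carry_rack between 0.072 and 0.102 m)) and x of pot_red in the frame of carry_rack between -0.015 and 0.015 m and z of pot_red in the frame of carry_rack between -0.002 and 0.01 m and angle between each of pot_red, pot_yellow, pot_blue, pot_green's own z axis and vertical below 0.15 rad and linear speed of each of pot_red, pot_yellow, pot_blue, pot_green below 0.02 m/s and contact force between each of pot_red, pot_yellow, pot_blue, pot_green and the fingers below 0.05 N and ((y of tag_yellow in the frame of bench_rack between 0.067 and 0.107 m and y of pot_yellow in the frame of carry_rack between -0.102 and -0.072 m) or (y of tag_yellow in the frame of bench_rack between 0.009 and 0.049 m and y of pot_yellow in the frame of carry_rack between -0.044 and -0.014 m) or (y of tag_yellow in the frame of bench_rack between -0.049 and -0.009 m and y of pot_yellow in the frame of carry_rack between 0.014 and 0.044 m) or (y of tag_yellow in the frame of bench_rack between -0.107 and -0.067 m and y of pot_yellow in the frame of carry_rack between 0.072 and 0.102 m)) and x of pot_yellow in the frame of carry_rack between -0.015 and 0.015 m and z of pot_yellow in the frame of carry_rack between -0.002 and 0.01 m and ((y of tag_blue in the frame of bench_rack between 0.067 and 0.107 m and y of pot_blue in the frame of carry_rack between -0.102 and -0.072 m) or (y of tag_blue in the frame of bench_rack between 0.009 and 0.049 m and y of pot_blue in the frame of carry_rack between -0.044 and -0.014 m) or (y of tag_blue in the frame of bench_rack between -0.049 and -0.009 m and y of pot_blue in the frame of carry_rack between 0.014 and 0.044 m) or (y of tag_blue in the frame of bench_rack between -0.107 and -0.067 m and y of pot_blue in the frame of carry_rack between 0.072 and 0.102 m)) and x of pot_blue in the frame of carry_rack between -0.015 and 0.015 m and z of pot_blue in the frame of carry_rack between -0.002 and 0.01 m and ((y of tag_green in the frame of bench_rack between 0.067 and 0.107 m and y of pot_green in the frame of carry_rack between -0.102 and -0.072 m) or (y of tag_green in the frame of bench_rack between 0.009 and 0.049 m and y of pot_green in the frame of carry_rack between -0.044 and -0.014 m) or (y of tag_green in the frame of bench_rack between -0.049 and -0.009 m and y of pot_green in the frame of carry_rack between 0.014 and 0.044 m) or (y of tag_green in the frame of bench_rack between -0.107 and -0.067 m and y of pot_green in the frame of carry_rack between 0.072 and 0.102 m)) and x of pot_green in the frame of carry_rack between -0.015 and 0.015 m and z of pot_green in the frame of carry_rack between -0.002 and 0.01 m); the robot touches nothing.
It fails at once if the stack of paper cups is pushed more than 20 mm (distance of cups from where it was at the start of the episode above 0.02 m).
It fails at once if the steel cup is pushed more than 20 mm (distance of steel_cup from where it was at the start of the episode above 0.02 m).
It fails at once if a pot is tipped over (more than about 57 degrees) (angle between any of pot_red, pot_yellow, pot_blue, pot_green's own z axis and vertical above 1 rad).
It also fails if it takes over 120 s, if anything falls off the work surface, if the arm or the gripper's body presses on something with over 40 N, if the wrist force passes 120 N, or if a joint passes its speed limit or range.

## Robot

A 7-joint arm with a two-finger parallel gripper is mounted at the origin on the work surface. World frame = base frame: x ahead of the robot, y to its left, z up, the work surface at z = 0. Lengths are in m, angles in degrees, forces in N, time in s.
With the tool pointing down it reaches from about 0.425 to 0.875 m from the base axis. Payload 4.7 kg.
Tool frame: the origin (TCP) lies midway between the tips of the shut fingers; the grasp point (between the pads) lies env.grip_point_offset behind it (env.grip_point_offset is the distance from the TCP to the grasp point, in m); x points along the fingers, y is the direction in which the jaws open and shut, and the axes are right-handed (so a half turn about x gives the same grasp; the last joint's range is limited). The gripper opens to 87 mm and grips with 3 to 60 N. Pads are 19 mm wide; open, the fingers measure 117 mm over their backs; the gripper's body (75 mm by 190 mm) begins 51 mm behind the grasp point.
Start: joints at [-72.072, 18.392, -4.016, 83.108, 1.295, 78.541, -3.26], TCP at [0.191, 0.621, 0.223] pointing down, gripper open.
Joint ranges: [-163.93, 163.93], [-17.29, 119.83], [-79.2, 71.16], [3.27, 140.29], [-89.18, 269.18], [5.43, 117.66], [-154.24, 154.24]. Speed limits (degrees/s): [147.25, 147.25, 180, 180, 180, 180, 180].

## Interface

Orientations are given as [roll, pitch, yaw] about the fixed x, y, z axes, in that order (R = Rz(yaw) Ry(pitch) Rx(roll)).
In Python, from cell import readout, read_camera, camera_params, sign_off, spot_in, pinpoint, env gives the robot as it stands.
- The arm moves only by the shell command python3 -m pendant 'ROWS' [OPENING] [FORCE]. ROWS is a JSON object of lists of equal length, an entry for each row: "xyz": the shift along the world's x, y, z in m, a list of three; "turn": the turn about the world's z in rad. A call has 1 to 10 rows; each row shifts and turns the pose as measured when the row begins; what a row does not reach is not made up. A row lasts 1/8 s, in which the tool goes at most 62.5 mm and 10.7 degrees, less where a joint would pass 70% of its speed; a pose out of reach is approached as far as the arm can. A call is refused whole if a number of a shift passes 0.0625 or a number of a turn 0.188, either way. A call with a gripper value outside its range is refused whole. OPENING is the opening, from 0 (shut) to 1 (fully open), set as the call begins (- or left out, the last holds). The fingers move at their own pace and stop on an object; FORCE is the grip in N (left out, the last holds). Time passes only in rows, so rows that do not move let the fingers close. It gives the time, the measured TCP pose, the force and the opening at its end, in the units of the state.
- readout.get_obs(): the state, without advancing time (a new reading comes with each control period).
- read_camera(name): name is "scene" or "top"; returns the picture (480x640x3 uint8, red, green, blue); there is no depth.
- camera_params(name): a dict with "fx", "fy", "cx", "cy" (pixels), "rvec" (rotation vector, rad) and "tvec" (3), from world to camera coordinates, as OpenCV has them. Camera axes: x right, y down, z forward; pixel columns grow to the right and rows downward; lengths in m; the calibration is good to about 2 mm. A picture is of the moment at which its call begins. camera_params takes no time and is no camera call.
- sign_off(): hands the job in, once; it reports no verdict.
Trained networks look in the newest picture that a camera, given by its name, has taken for a name from the list of things; names that differ only in an ending like _2 or _b are one class to them, and where a whole thing is asked for, a point or a joint stands for the part that bears it (a point fixed in the world has none). Each returns a list of dicts, best first, with "score" (0 to 1); they miss things now and then, are a little off and sometimes report something else, mostly with a low value. They report only what shows in the picture. A call takes as long as a camera call.
- spot_in(camera, name): "at" ([x, y, z] in m, in the coordinates of the camera as it stood for that picture, good to about 4 mm: the middle of the surface that is visible of it).
- pinpoint(camera, name): "at" ([x, y, z] in m, in the coordinates of the camera as it stood for that picture, good to about 4 mm: a listed point, or the origin of a listed thing).
The state is a dict: "time_s": time; "qpos": joint angles; "joint_velocities": joint speeds; "effort": joint torques, N m; "tool_pos": TCP position; "tool_rot": TCP orientation; "force": force on the tool from outside, world axes, zero at the start; "wrist_torque": the same for the moment, N m; "grip_width": finger opening in m.
Only numpy, scipy, OpenCV 4.12 (cv2) and the standard library are available. Lean on these libraries where they do the work, as an engineer would, in place of code of your own. Each camera call takes 0.05 s, during which the arm holds its last target.

## Working session

There is one attempt and no reset: what is moved stays moved. The work goes in short steps, Python scripts to look and compute and a shell command to move; the robot and the scene stay as the last step left them, time stands still between calls to the robot, and variables do not carry over. Pictures are saved under pics/ and viewed, and the job is handed in when it is done.

```bash
ls; mkdir -p pics; cat > h.py <<'E'
import numpy as np, cv2
from cell import readout, read_camera, camera_params, sign_off, spot_in, pinpoint, env
def snap(name,fn):
    im=read_camera(name); cv2.imwrite('pics/'+fn,im[:,:,::-1]); return im
def toworld(cam,p):
    c=camera_params(cam); R=cv2.Rodrigues(np.array(c['rvec'],float))[0]
    return R.T@(np.array(p)-np.array(c['tvec']).ravel())
def pix2world(cam,uv,z):
    c=camera_params(cam); R=cv2.Rodrigues(np.array(c['rvec'],float))[0]; t=np.array(c['tvec']).ravel()
    d=R.T@np.array([(uv[0]-c['cx'])/c['fx'],(uv[1]-c['cy'])/c['fy'],1]); o=-R.T@t
    return o+d*(z-o[2])/d[2]
def proj(cam,P):
    c=camera_params(cam); K=np.array([[c['fx'],0,c['cx']],[0,c['fy'],c['cy']],[0,0,1]])
    return cv2.projectPoints(np.array(P,float).reshape(-1,1,3),np.array(c['rvec'],float),np.array(c['tvec'],float),K,None)[0].reshape(-1,2)
E
python3 - <<'E'
from h import *
np.set_printoptions(precision=4,suppress=True)
for c in ['scene','top']: snap(c,c+'0.png')
for c in ['top','scene']:
  for n in ['bench_rack','carry_rack','pot_red','pot_yellow','pot_blue','pot_green','tag_red','tag_yellow','tag_blue','tag_green','cups','steel_cup']:
    print(c,n,[(toworld(c,d['at']),round(d['score'],2)) for d in pinpoint(c,n)[:2]])
o=readout.get_obs(); print(o['time_s'],o['tool_pos'],o['tool_rot'],o['grip_width'],env.grip_point_offset)
E
```

```text
pics
top bench_rack [(array([ 0.5236, -0.1674,  0.0023]), 0.67), (array([ 0.4859, -0.2554,  0.0114]), 0.41)]
top carry_rack [(array([ 0.514 ,  0.1851, -0.0018]), 0.66)]
top pot_red [(array([ 0.519 , -0.1352,  0.0033]), 0.81)]
top pot_yellow [(array([ 0.5205, -0.0866,  0.0056]), 0.74)]
top pot_blue [(array([ 0.5232, -0.1913,  0.0032]), 0.71)]
top pot_green [(array([ 0.5211, -0.2514,  0.0012]), 0.64)]
top tag_red [(array([ 0.4744, -0.1427,  0.0066]), 0.64), (array([ 0.5134,  0.1853, -0.0019]), 0.62)]
top tag_yellow [(array([ 0.4721, -0.0787,  0.01  ]), 0.67), (array([ 0.5179, -0.2498,  0.0041]), 0.64)]
top tag_blue [(array([ 0.477 , -0.1951,  0.0075]), 0.57), (array([ 0.476 , -0.1406,  0.011 ]), 0.27)]
top tag_green [(array([ 0.4851, -0.2552,  0.0091]), 0.59), (array([ 0.7716, -0.0562,  0.0007]), 0.39)]
top cups [(array([ 0.7671,  0.0851, -0.0011]), 0.76)]
top steel_cup [(array([ 0.7761, -0.055 ,  0.002 ]), 0.56)]
scene bench_rack [(array([ 0.5189, -0.1645,  0.0005]), 0.56)]
scene carry_rack [(array([0.5136, 0.1882, 0.0025]), 0.74)]
scene pot_red [(array([ 0.5188, -0.1304,  0.0077]), 0.58)]
scene pot_yellow [(array([ 0.5232, -0.0786,  0.0015]), 0.9)]
scene pot_blue []
scene pot_green [(array([ 0.7737, -0.0543,  0.001 ]), 0.7), (array([ 0.5235, -0.2509,  0.004 ]), 0.59)]
scene tag_red [(array([ 0.5203, -0.2505,  0.0006]), 0.66)]
scene tag_yellow []
scene tag_blue []
scene tag_green []
scene cups []
scene steel_cup [(array([ 0.7697, -0.0543, -0.0015]), 0.72), (array([ 0.7675,  0.0848, -0.0059]), 0.63)]
1.3 [0.1914 0.6212 0.2226] [40.0786 89.9925 22.9611] 0.08742941819324822 0.0187
```

View pics/top0.png

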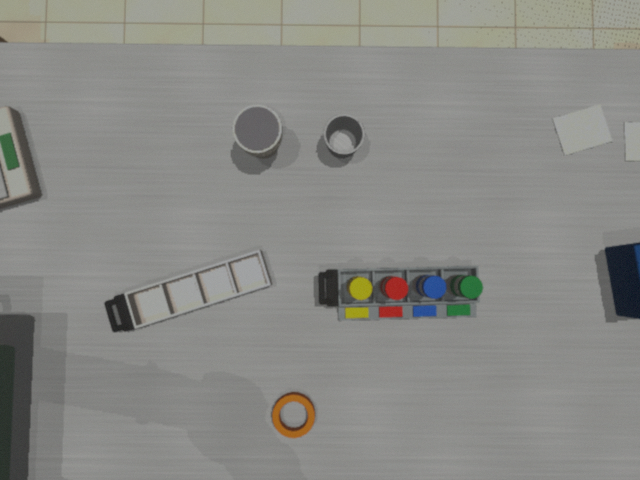

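View pics/scene0.png

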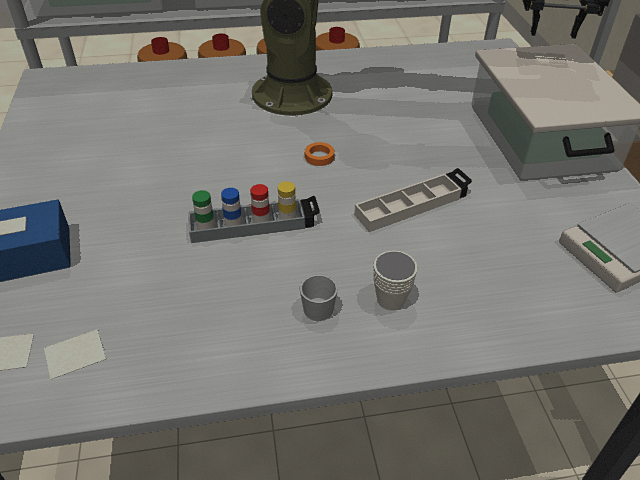

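```bash
python3 - <<'E'
from h import *
im=cv2.imread('pics/top0.png')
cv2.imwrite('pics/carry.png',cv2.resize(im[240:340,100:280],None,fx=4.4,fy=4.4,interpolation=cv2.INTER_CUBIC))
cv2.imwrite('pics/bench.png',cv2.resize(im[250:335,310:490],None,fx=4.4,fy=4.4,interpolation=cv2.INTER_CUBIC))
from scipy.spatial.transform import Rotation as Ro
o=readout.get_obs();print(Ro.from_euler('xyz',o['tool_rot'],degrees=True).as_matrix().round(3))
print(proj('top',[[.5,0,0],[.51,0,0],[.5,.01,0]]))
E
```

```text
[[ 0.     0.294  0.956]
 [ 0.     0.956 -0.294]
 [-1.     0.     0.   ]]
[[309.17053754 297.26652497]
 [309.21212534 291.46007371]
 [303.38754535 297.23758025]]
```

View pics/carry.png

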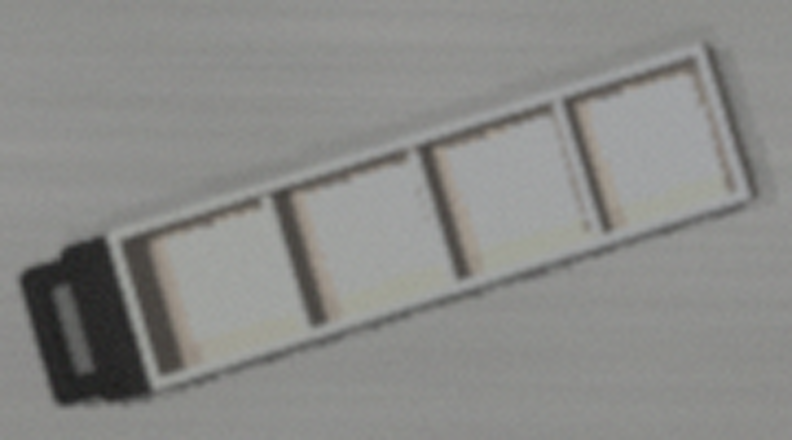

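View pics/bench.png

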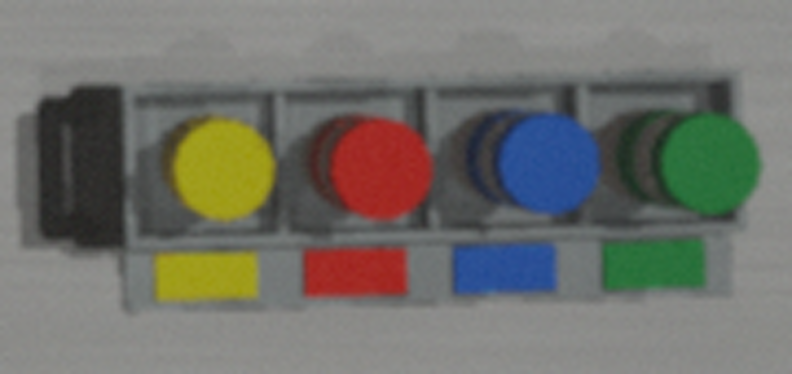

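```bash
cat > fit.py <<'E'
from h import *
from scipy.optimize import least_squares
im=cv2.imread('pics/top0.png')
def pose(L,pz): # local pts -> fit
    L=np.array(L,float)
    def f(p):
        c,s=np.cos(p[2]),np.sin(p[2])
        W=np.c_[p[0]+c*L[:,0]-s*L[:,1],p[1]+s*L[:,0]+c*L[:,1],L[:,2]]
        return (proj('top',W)-pz).ravel()
    r=least_squares(f,[.51,0,0]); return r.x,r.fun
cr=np.array([[110,238],[152,390],[752,197],[706,42]])
uv=(cr+.5)/4.4-.5+[100,240]
c,res=pose([[.031,.118,.03],[-.031,.118,.03],[-.031,-.118,.03],[.031,-.118,.03]],uv)
print('carry',c,res.round(2))
hsv=cv2.cvtColor(im,cv2.COLOR_BGR2HSV)
rng={'yellow':(22,38),'red':(0,8),'blue':(100,125),'green':(50,85)}
tags=[];
for n,(a,b) in rng.items():
    m=cv2.inRange(hsv,(a,110,60),(b,255,255)); m[:250]=0;m[335:]=0;m[:,:310]=0;m[:,490:]=0
    k,lab,st,ce=cv2.connectedComponentsWithStats(m)
    bl=sorted([(st[i,4],*ce[i],st[i,2],st[i,3]) for i in range(1,k) if st[i,4]>60],reverse=True)
    print(n,[np.round(x,1).tolist() for x in bl])
    p=[x for x in bl if x[2]<302][0]; t=[x for x in bl if x[2]>302][0]
    tags.append(t[1:3])
    mm=(lab==[i for i in range(1,k) if abs(ce[i][0]-p[1])<1e-6 and abs(ce[i][1]-p[2])<1e-6][0]).astype(np.uint8)
    mm=cv2.morphologyEx(mm,cv2.MORPH_OPEN,cv2.getStructuringElement(2,(11,11)))
    cn=max(cv2.findContours(mm,0,1)[0],key=cv2.contourArea)
    (x,y),r=cv2.minEnclosingCircle(cn); mo=cv2.moments(mm,True); 
    print('  pot circ',pix2world('top',(x,y),.094)[:2].round(4),'cent',pix2world('top',(mo['m10']/mo['m00'],mo['m01']/mo['m00']),.094)[:2].round(4),round(r,1))
b,res=pose([[-.044,y,.013] for y in(.087,.029,-.029,-.087)],np.array(tags))
print('bench',b,res.round(2))
def loc(p,y):return np.array([p[0]-np.sin(p[2])*y,p[1]+np.cos(p[2])*y]).round(4)
for y in(.087,.029,-.029,-.087): print(y,'bench',loc(b,y),'carry',loc(c,y))
E
python3 fit.py
```

```text
carry [0.51500134 0.18512806 0.31921463] [-0.58 -0.74  0.62  0.52  0.36  0.17 -0.4   0.05]
yellow [[464.0, 359.8, 287.8, 25.0, 23.0], [252.0, 356.1, 312.0, 24.0, 11.0]]
  pot circ [ 0.521  -0.0797] cent [ 0.5204 -0.0796] 12.5
red [[446.0, 395.8, 287.8, 24.0, 23.0], [247.0, 390.4, 311.2, 24.0, 11.0]]
  pot circ [ 0.5213 -0.1353] cent [ 0.5207 -0.1348] 12.1
blue [[433.0, 434.1, 286.7, 25.0, 23.0], [243.0, 424.0, 310.5, 23.0, 12.0]]
  pot circ [ 0.5229 -0.1934] cent [ 0.5228 -0.1937] 11.9
green [[401.0, 470.6, 286.8, 22.0, 23.0], [228.0, 458.1, 309.6, 23.0, 11.0]]
  pot circ [ 0.5229 -0.2497] cent [ 0.5229 -0.2497] 11.3
bench [ 0.52260094 -0.16597838  0.02843877] [-0.01  0.02 -0.22  0.01  0.2  -0.08  0.03  0.05]
0.087 bench [ 0.5201 -0.079 ] carry [0.4877 0.2677]
0.029 bench [ 0.5218 -0.137 ] carry [0.5059 0.2127]
-0.029 bench [ 0.5234 -0.195 ] carry [0.5241 0.1576]
-0.087 bench [ 0.5251 -0.2529] carry [0.5423 0.1025]
```

```bash
python3 -m pendant '{"xyz":[[0.024,-0.05,0],[0.024,-0.05,0],[0.024,-0.05,0],[0.024,-0.05,0],[0.024,-0.05,0],[0.024,-0.05,0],[0.024,-0.05,0],[0.024,-0.05,0],[0.024,-0.05,0],[0.024,-0.05,0]],"turn":[-0.09,-0.09,-0.09,-0.09,-0.09,-0.09,-0.09,-0.09,-0.09,-0.09]}' 1 15
```

```text
time_s: 2.55
tool_pos: [0.4338, 0.109, 0.2234]
tool_rot: [118.5, 89.5, 48.6]
force: [0.5, 0.3, -0.3]
grip_width: 0.0866
```

```bash
python3 -m pendant '{"xyz":[[0.022,-0.05,0],[0.022,-0.05,0],[0.022,-0.05,-0.02],[0.02,-0.035,-0.02],[0,0,0]],"turn":[-0.08,-0.08,-0.08,-0.08,0]}'; cat > st.py <<'E'
from h import *
import sys
o=readout.get_obs();r=o['tool_rot'];p=np.array(o['tool_pos'])
print(p.round(4),'jaw',round(np.deg2rad(90+r[2]-r[0]),3),'pitch',round(r[1],2),'w',round(o['grip_width'],4),'t',o['time_s'])
if len(sys.argv)>1:
    T={'b1':(.5206,-.0796,.028),'b2':(.521,-.135,.028),'b3':(.5229,-.1936,.028),'b4':(.5229,-.2497,.028),'c1':(.5423,.1025,.319),'c2':(.5241,.1576,.319),'c3':(.5059,.2127,.319),'c4':(.4877,.2677,.319)}[sys.argv[1]]
    print('need',(T[0]-p[0]).round(4),(T[1]-p[1]).round(4),'turn',((T[2]-np.deg2rad(90+r[2]-r[0])+np.pi)%(2*np.pi)-np.pi).round(3))
E
python3 st.py b1
```

```text
time_s: 3.18
tool_pos: [0.5233, -0.0873, 0.1849]
tool_rot: [103.8, 89.1, 14.6]
force: [-1.2, 0.8, -0.1]
grip_width: 0.0871
[ 0.5233 -0.0873  0.1849] jaw 0.013 pitch 89.09 w 0.0871 t 3.175
need -0.0027 0.0077 turn 0.015
```

```bash
python3 -m pendant '{"xyz":[[-0.0025,0.0075,0],[0,0,-0.04],[0,0,-0.04]],"turn":[0.015,0,0]}'; python3 st.py b1
```

```text
time_s: 3.55
tool_pos: [0.5236, -0.0741, 0.1077]
tool_rot: [108.1, 88.5, 20.2]
force: [0.6, 0.9, 0.4]
grip_width: 0.0868
[ 0.5236 -0.0741  0.1077] jaw 0.037 pitch 88.52 w 0.0868 t 3.55
need -0.003 -0.0055 turn -0.009
```

```bash
python3 -m pendant '{"xyz":[[0,0,0],[0,0,0]],"turn":[0,0]}'; python3 st.py b1
```

```text
time_s: 3.8
tool_pos: [0.5222, -0.0703, 0.1077]
tool_rot: [114.3, 88.6, 26.7]
force: [0.8, 0.1, 0.8]
grip_width: 0.087
[ 0.5222 -0.0703  0.1077] jaw 0.043 pitch 88.63 w 0.087 t 3.8
need -0.0016 -0.0093 turn -0.015
```

```bash
python3 -m pendant '{"xyz":[[-0.0015,-0.008,0],[0,0,0]],"turn":[-0.012,0]}'; python3 st.py b1;python3 st.py b1; python3 -m pendant '{"xyz":[[0,0,0],[0,0,0]],"turn":[0,0]}'; python3 st.py b1
```

```text
time_s: 4.05
tool_pos: [0.5225, -0.0782, 0.1108]
tool_rot: [111.8, 88.3, 23.6]
force: [0.2, 0.0, -0.1]
grip_width: 0.0872
[ 0.5225 -0.0782  0.1108] jaw 0.032 pitch 88.35 w 0.0872 t 4.05
need -0.0019 -0.0014 turn -0.004
[ 0.5225 -0.0782  0.1108] jaw 0.032 pitch 88.35 w 0.0872 t 4.05
need -0.0019 -0.0014 turn -0.004
time_s: 4.3
tool_pos: [0.5232, -0.0784, 0.112]
tool_rot: [111.1, 88.2, 22.9]
force: [0.4, 0.5, 0.1]
grip_width: 0.0869
[ 0.5232 -0.0784  0.112 ] jaw 0.031 pitch 88.23 w 0.0869 t 4.3
need -0.0026 -0.0012 turn -0.003
```

```bash
python3 -m pendant '{"xyz":[[-0.002,-0.001,-0.02],[0,0,-0.02],[0,0,-0.02],[0,0,0],[0,0,0]],"turn":[0,0,0,0,0]}'; python3 st.py b1
```

```text
time_s: 4.92
tool_pos: [0.5224, -0.0794, 0.0519]
tool_rot: [109.7, 88.1, 21.5]
force: [0.6, 0.8, -0.4]
grip_width: 0.0871
[ 0.5224 -0.0794  0.0519] jaw 0.031 pitch 88.1 w 0.0871 t 4.925
need -0.0018 -0.0002 turn -0.003
```

Well centred. Close.

```bash
python3 -m pendant '{"xyz":[[-0.001,0,0],[0,0,0],[0,0,0],[0,0,0],[0,0,0],[0,0,0]],"turn":[0,0,0,0,0,0]}' 0 15; python3 st.py b1
```

```text
time_s: 5.68
tool_pos: [0.5227, -0.0794, 0.0541]
tool_rot: [108.9, 87.9, 20.7]
force: [-1.3, -0.1, 2.8]
grip_width: 0.0362
[ 0.5227 -0.0794  0.0541] jaw 0.032 pitch 87.91 w 0.0362 t 5.675
need -0.0021 -0.0002 turn -0.004
```

```bash
python3 -m pendant '{"xyz":[[0,0,0.025],[0,0,0.03],[0,0,0.03],[0,0,0.03],[0,0.03,0],[0.004,0.04,0],[0.004,0.04,0],[0.004,0.035,0]],"turn":[0,0,0,0,0.07,0.07,0.07,0.07]}'; python3 st.py c1
python3 - <<'E'
from h import *
snap('scene','s1.png')
E
```

```text
time_s: 6.68
tool_pos: [0.5309, 0.0703, 0.169]
tool_rot: [113.3, 88.2, 41.7]
force: [-0.7, 0.2, 0.1]
grip_width: 0.0354
[0.5309 0.0703 0.169 ] jaw 0.321 pitch 88.18 w 0.0354 t 6.675
need 0.0114 0.0322 turn -0.002
```

View pics/s1.png

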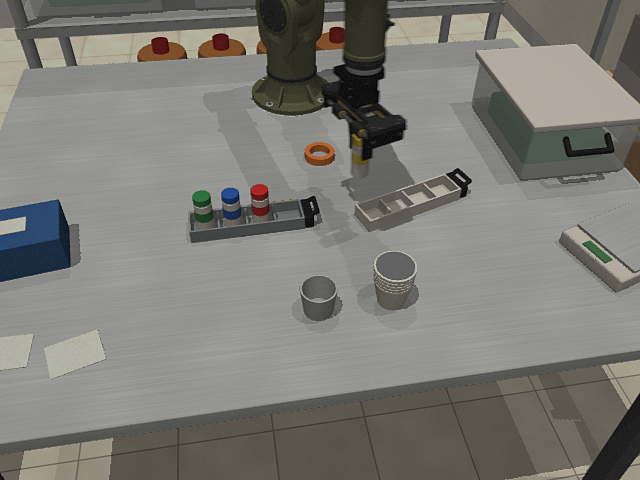

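The yellow pot hangs upright in the gripper at about (360,160); the other three stand in the bench rack. Continue to the end pocket.

```bash
python3 -m pendant '{"xyz":[[0.005,0.01,0],[0.003,0.008,0],[0,0,0],[0,0,0]],"turn":[0,0,0,0]}'; python3 st.py c1
```

```text
time_s: 7.22
tool_pos: [0.5388, 0.0968, 0.167]
tool_rot: [117.6, 88.3, 46.7]
force: [0.2, -0.6, -0.0]
grip_width: 0.0356
[0.5388 0.0968 0.167 ] jaw 0.333 pitch 88.26 w 0.0356 t 7.225
need 0.0035 0.0057 turn -0.014
```

```bash
python3 -m pendant '{"xyz":[[0,0,0],[0,0,0]],"turn":[0,0]}'; python3 st.py c1
```

```text
time_s: 7.48
tool_pos: [0.5389, 0.0953, 0.1671]
tool_rot: [117.4, 88.3, 46.3]
force: [-0.5, -0.6, -1.0]
grip_width: 0.0355
[0.5389 0.0953 0.1671] jaw 0.33 pitch 88.27 w 0.0355 t 7.475
need 0.0034 0.0072 turn -0.011
```

```bash
python3 -m pendant '{"xyz":[[0.003,0.007,0],[0,0,-0.03],[0,0,-0.03],[0,0,-0.02],[0,0,0],[0,0,0]],"turn":[-0.011,0,0,0,0,0]}'; python3 st.py c1
```

```text
time_s: 8.22
tool_pos: [0.5441, 0.1049, 0.0871]
tool_rot: [115.4, 88.0, 43.6]
force: [-1.0, 0.2, -0.4]
grip_width: 0.0354
[0.5441 0.1049 0.0871] jaw 0.317 pitch 87.99 w 0.0354 t 8.225
need -0.0018 -0.0024 turn 0.002
```

```bash
python3 -m pendant '{"xyz":[[-0.0015,-0.002,0],[0,0,-0.012],[0,0,-0.012],[0,0,-0.005],[0,0,0]],"turn":[0,0,0,0,0]}'; python3 st.py c1
```

```text
time_s: 8.85
tool_pos: [0.5436, 0.1032, 0.0579]
tool_rot: [114.0, 87.8, 42.2]
force: [0.4, -0.2, -0.2]
grip_width: 0.0355
[0.5436 0.1032 0.0579] jaw 0.317 pitch 87.82 w 0.0355 t 8.85
need -0.0013 -0.0007 turn 0.002
```

```bash
python3 -m pendant '{"xyz":[[0,0,-0.003],[0,0,-0.002],[0,0,-0.001]],"turn":[0,0,0]}'; python3 -m pendant '{"xyz":[[0,0,-0.002],[0,0,0]],"turn":[0,0]}'
```

```text
time_s: 9.22
tool_pos: [0.5441, 0.1032, 0.0542]
tool_rot: [115.6, 87.8, 43.8]
force: [-4.0, -0.9, 8.3]
grip_width: 0.0358
time_s: 9.48
tool_pos: [0.5446, 0.1034, 0.0548]
tool_rot: [116.8, 87.7, 45.0]
force: [-0.1, 0.0, -1.2]
grip_width: 0.0351
```

```bash
python3 -m pendant '{"xyz":[[0,0,-0.001],[0,0,0],[0,0,0],[0,0,0]],"turn":[0,0,0,0]}' 1; python3 -m pendant '{"xyz":[[0,0,0.03],[0,0,0.04],[0,0,0.04],[0,0,0]],"turn":[0,0,0,0]}';python3 st.py b2
python3 - <<'E'
from h import *
snap('scene','s2.png'); snap('top','t2.png')
E
```

```text
time_s: 9.98
tool_pos: [0.5449, 0.1035, 0.0535]
tool_rot: [116.1, 87.7, 44.3]
force: [-0.0, 0.3, -0.2]
grip_width: 0.0674
time_s: 10.48
tool_pos: [0.5438, 0.1031, 0.1656]
tool_rot: [116.9, 87.8, 45.1]
force: [0.2, -0.1, 0.1]
grip_width: 0.0866
[0.5438 0.1031 0.1656] jaw 0.317 pitch 87.82 w 0.0866 t 10.475
need -0.0228 -0.2381 turn -0.289
```

View pics/s2.png

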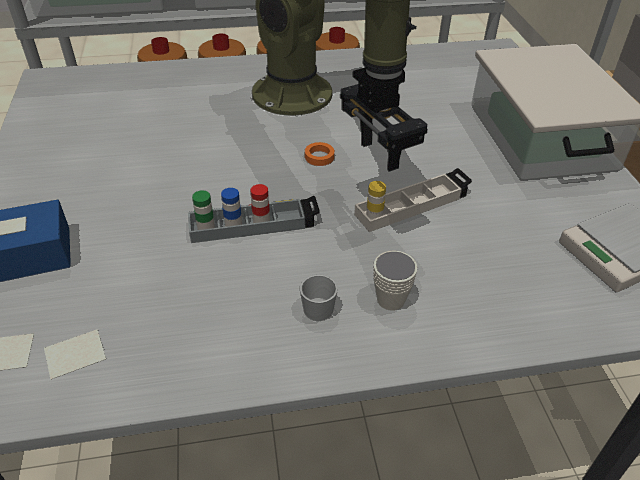

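The yellow pot stands upright in the end pocket (376,197). Now red.

```bash
python3 -m pendant '{"xyz":[[-0.004,-0.03,0.005],[-0.004,-0.045,0],[-0.004,-0.05,0],[-0.004,-0.05,0],[-0.003,-0.03,0],[-0.001,-0.01,0],[0,0,0],[0,0,0]],"turn":[-0.06,-0.06,-0.06,-0.06,-0.02,0,0,0]}'; python3 st.py b2
```

```text
time_s: 11.58
tool_pos: [0.5116, -0.1244, 0.1597]
tool_rot: [139.6, 88.8, 51.7]
force: [0.3, 0.1, -0.2]
grip_width: 0.0873
[ 0.5116 -0.1244  0.1597] jaw 0.037 pitch 88.84 w 0.0873 t 11.575
need 0.0094 -0.0106 turn -0.009
```

```bash
python3 -m pendant '{"xyz":[[0.006,-0.008,0],[0.003,-0.003,-0.02],[0,0,-0.02],[0,0,0],[0,0,0]],"turn":[-0.008,0,0,0,0]}'; python3 st.py b2
```

```text
time_s: 12.2
tool_pos: [0.522, -0.1326, 0.1156]
tool_rot: [144.0, 88.9, 56.0]
force: [-0.5, 0.0, 0.8]
grip_width: 0.0871
[ 0.522  -0.1326  0.1156] jaw 0.035 pitch 88.91 w 0.0871 t 12.2
need -0.001 -0.0024 turn -0.007
```

```bash
python3 -m pendant '{"xyz":[[-0.001,-0.002,-0.015],[0,0,-0.025],[0,0,-0.02],[0,0,-0.003],[0,0,0]],"turn":[-0.006,0,0,0,0]}'; python3 st.py b2
```

```text
time_s: 12.82
tool_pos: [0.5217, -0.135, 0.0505]
tool_rot: [137.7, 88.8, 49.3]
force: [0.1, 0.5, -0.5]
grip_width: 0.0869
[ 0.5217 -0.135   0.0505] jaw 0.028 pitch 88.81 w 0.0869 t 12.825
need -0.0007 -0.0 turn -0.0
```

```bash
python3 -m pendant '{"xyz":[[-0.0005,0,0],[0,0,0],[0,0,0],[0,0,0],[0,0,0]],"turn":[0,0,0,0,0]}' 0 15; python3 st.py b2;  python3 -m pendant '{"xyz":[[0,0,0.025],[0,0,0.035],[0,0,0.035],[0,0,0.025],[0,0.04,0],[0,0.05,0],[0,0.05,0],[0,0.05,0],[0,0.05,0],[0,0.025,0]],"turn":[0,0,0,0,0.06,0.06,0.06,0.06,0.05,0]}';  python3 -m pendant '{"xyz":[[0,0,0],[0,0,0]],"turn":[0,0]}'; python3 st.py c2
```

```text
time_s: 13.45
tool_pos: [0.5229, -0.1352, 0.0528]
tool_rot: [130.2, 88.6, 41.8]
force: [-0.1, 0.5, -0.2]
grip_width: 0.0452
[ 0.5229 -0.1352  0.0528] jaw 0.029 pitch 88.63 w 0.0452 t 13.45
need -0.0019 0.0002 turn -0.001
time_s: 14.7
tool_pos: [0.5201, 0.1343, 0.1766]
tool_rot: [128.6, 88.6, 56.9]
force: [0.6, 0.3, -0.6]
grip_width: 0.0354
time_s: 14.95
tool_pos: [0.5195, 0.1348, 0.1761]
tool_rot: [129.0, 88.7, 57.5]
force: [0.7, -1.2, -0.2]
grip_width: 0.0357
[0.5195 0.1348 0.1761] jaw 0.323 pitch 88.7 w 0.0357 t 14.95
need 0.0046 0.0228 turn -0.004
```

```bash
python3 - <<'E'
from h import *
im=snap('scene','s3.png'); cv2.imwrite('pics/s3c.png',cv2.resize(im[60:260,300:500,::-1],None,fx=3,fy=3))
print(proj('scene',[[.5195,.1348,.1761],[.5195,.1348,.1261],[.5195,.1348,.1061]])-[300,60])
E
```

```text
[[ 91.29430972  83.02952103]
 [ 89.04927475 103.3022933 ]
 [ 88.18507495 111.10605847]]
```

View pics/s3c.png

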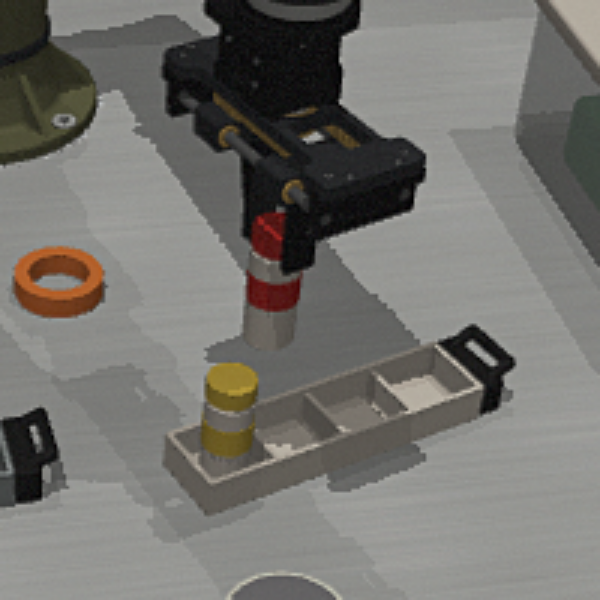

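Red hangs upright but was gripped lower (the fingers closed during lift-off): base about 70 mm below the TCP. Moving over pocket 2 and descending with force check.

```bash
python3 -m pendant '{"xyz":[[0.002,0.012,0],[0.002,0.01,0],[0,0,0],[0,0,0]],"turn":[0,0,0,0]}'; python3 st.py c2;python3 -m pendant '{"xyz":[[0,0,-0.03],[0,0,-0.03],[0,0,0],[0,0,0]],"turn":[0,0,0,0]}'; python3 st.py c2
```

```text
time_s: 15.5
tool_pos: [0.5245, 0.1554, 0.1763]
tool_rot: [128.4, 88.7, 56.6]
force: [0.3, -1.0, -1.5]
grip_width: 0.0357
[0.5245 0.1554 0.1763] jaw 0.318 pitch 88.68 w 0.0357 t 15.5
need -0.0004 0.0022 turn 0.001
time_s: 16.0
tool_pos: [0.5257, 0.1547, 0.1168]
tool_rot: [124.6, 88.5, 52.7]
force: [0.4, -0.5, 0.1]
grip_width: 0.0355
[0.5257 0.1547 0.1168] jaw 0.317 pitch 88.55 w 0.0355 t 16.0
need -0.0016 0.0029 turn 0.002
```

```bash
python3 -m pendant '{"xyz":[[-0.0015,0.003,0],[0,0,-0.015],[0,0,-0.01],[0,0,-0.006],[0,0,0]],"turn":[0,0,0,0,0]}'; python3 st.py c2;python3 -m pendant '{"xyz":[[0,0,-0.004],[0,0,-0.003],[0,0,0]],"turn":[0,0,0]}'
```

```text
time_s: 16.62
tool_pos: [0.5252, 0.1585, 0.0859]
tool_rot: [122.0, 88.4, 50.1]
force: [0.2, 0.2, -0.5]
grip_width: 0.0358
[0.5252 0.1585 0.0859] jaw 0.317 pitch 88.36 w 0.0358 t 16.625
need -0.0011 -0.0009 turn 0.002
time_s: 17.0
tool_pos: [0.5256, 0.1585, 0.0787]
tool_rot: [121.4, 88.3, 49.5]
force: [-0.5, 0.2, -0.5]
grip_width: 0.0357
```

```bash
python3 -m pendant '{"xyz":[[-0.001,0,-0.003],[0,0,-0.001]],"turn":[0,0]}';python3 -m pendant '{"xyz":[[0,0,-0.003],[0,0,-0.001]],"turn":[0,0]}'
```

```text
time_s: 17.25
tool_pos: [0.5247, 0.1586, 0.0748]
tool_rot: [121.0, 88.3, 49.1]
force: [0.3, -1.4, -0.3]
grip_width: 0.0353
time_s: 17.5
tool_pos: [0.5264, 0.1591, 0.0735]
tool_rot: [119.6, 88.1, 47.7]
force: [-2.5, -1.3, 5.7]
grip_width: 0.0352
```

Contact. Release and go to blue.

```bash
python3 -m pendant '{"xyz":[[0,0,0],[0,0,-0.001],[0,0,0],[0,0,0],[0,0,0]],"turn":[0,0,0,0,0]}' 1; python3 -m pendant '{"xyz":[[0,0,0.03],[0,0,0.04],[0,0,0.03],[0,0,0]],"turn":[0,0,0,0]}';python3 st.py b3
python3 - <<'E'
from h import *
im=snap('scene','s4.png'); cv2.imwrite('pics/s4c.png',cv2.resize(im[60:260,300:500,::-1],None,fx=3,fy=3))
E
```

```text
time_s: 18.12
tool_pos: [0.5267, 0.1592, 0.0723]
tool_rot: [118.8, 88.1, 47.0]
force: [-0.7, -0.1, 0.0]
grip_width: 0.078
time_s: 18.62
tool_pos: [0.5257, 0.1588, 0.1742]
tool_rot: [119.7, 88.2, 47.8]
force: [-0.4, 0.0, 0.1]
grip_width: 0.0869
[0.5257 0.1588 0.1742] jaw 0.317 pitch 88.19 w 0.0869 t 18.625
need -0.0028 -0.3524 turn -0.289
```

View pics/s4c.png

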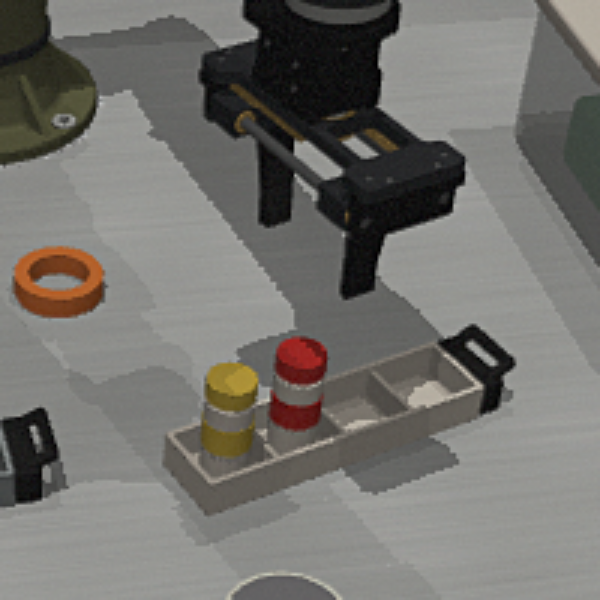

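Yellow (crop 230,415) and red (crop 300,390) stand upright in pockets 1 and 2. On to blue.

```bash
python3 -m pendant '{"xyz":[[0,-0.035,0],[0,-0.05,0],[0,-0.055,0],[0,-0.055,0],[0,-0.055,0],[0,-0.045,0],[0,-0.03,0],[0,-0.015,0],[0,0,0],[0,0,0]],"turn":[-0.05,-0.05,-0.05,-0.05,-0.05,-0.03,0,0,0,0]}'; python3 st.py b3
```

```text
time_s: 19.92
tool_pos: [0.5089, -0.2032, 0.1603]
tool_rot: [160.4, 89.3, 70.9]
force: [-0.2, 0.3, -0.5]
grip_width: 0.0872
[ 0.5089 -0.2032  0.1603] jaw 0.009 pitch 89.28 w 0.0872 t 19.925
need 0.014 0.0096 turn 0.019
```

```bash
python3 -m pendant '{"xyz":[[0.006,0.004,0],[0.006,0.003,-0.02],[0,0,-0.02],[0,0,0],[0,0,0]],"turn":[0.01,0.003,0,0,0]}'; python3 st.py b3
```

```text
time_s: 20.55
tool_pos: [0.5226, -0.1905, 0.116]
tool_rot: [170.2, 89.2, 82.0]
force: [1.0, -0.3, -0.3]
grip_width: 0.0869
[ 0.5226 -0.1905  0.116 ] jaw 0.03 pitch 89.2 w 0.0869 t 20.55
need 0.0003 -0.0031 turn -0.002
```

```bash
python3 -m pendant '{"xyz":[[0,-0.003,-0.015],[0,0,-0.025],[0,0,-0.02],[0,0,-0.003],[0,0,0]],"turn":[0,0,0,0,0]}'; python3 st.py b3
```

```text
time_s: 21.18
tool_pos: [0.5237, -0.1944, 0.051]
tool_rot: [157.4, 89.2, 69.1]
force: [0.0, 0.5, -0.2]
grip_width: 0.0871
[ 0.5237 -0.1944  0.051 ] jaw 0.03 pitch 89.19 w 0.0871 t 21.175
need -0.0008 0.0008 turn -0.002
```

```bash
python3 -m pendant '{"xyz":[[-0.001,0.001,0],[0,0,0],[0,0,0],[0,0,0],[0,0,0],[0,0,0],[0,0,0],[0,0,0]],"turn":[0,0,0,0,0,0,0,0]}' 0 15; python3 st.py b3
```

```text
time_s: 22.18
tool_pos: [0.5243, -0.1938, 0.0533]
tool_rot: [143.2, 89.1, 54.9]
force: [0.0, 0.8, 0.3]
grip_width: 0.0355
[ 0.5243 -0.1938  0.0533] jaw 0.03 pitch 89.09 w 0.0355 t 22.175
need -0.0014 0.0002 turn -0.002
```

```bash
python3 -m pendant '{"xyz":[[0,0,0.025],[0,0,0.035],[0,0,0.035],[0,0,0.025],[0,0.03,0],[0,0.05,0],[0,0.055,0],[0,0.055,0],[0,0.055,0],[0,0.055,0]],"turn":[0,0,0,0,0.04,0.05,0.05,0.05,0.05,0.04]}';  python3 -m pendant '{"xyz":[[-0.003,0.04,0],[-0.002,0.02,0],[0,0.01,0],[0,0,0],[0,0,0]],"turn":[0,0,0,0,0]}'; python3 st.py c3
```

```text
time_s: 23.42
tool_pos: [0.5213, 0.1085, 0.1765]
tool_rot: [136.4, 89.1, 63.9]
force: [0.4, 0.3, -0.7]
grip_width: 0.0356
time_s: 24.05
tool_pos: [0.5156, 0.1814, 0.1755]
tool_rot: [137.0, 89.2, 64.7]
force: [0.4, -0.7, -0.4]
grip_width: 0.0356
[0.5156 0.1814 0.1755] jaw 0.309 pitch 89.24 w 0.0356 t 24.05
need -0.0097 0.0313 turn 0.01
```

```bash
python3 -m pendant '{"xyz":[[-0.004,0.015,0],[-0.003,0.012,0],[-0.002,0.004,0],[0,0,0],[0,0,0]],"turn":[0.01,0,0,0,0]}'; python3 st.py c3;python3 -m pendant '{"xyz":[[0,0,-0.03],[0,0,-0.03],[0,0,-0.025],[0,0,0],[0,0,0]],"turn":[0,0,0,0,0]}'; python3 st.py c3
```

```text
time_s: 24.68
tool_pos: [0.5064, 0.2125, 0.1757]
tool_rot: [136.0, 89.2, 64.1]
force: [0.3, -0.1, -0.9]
grip_width: 0.0359
[0.5064 0.2125 0.1757] jaw 0.316 pitch 89.23 w 0.0359 t 24.675
need -0.0005 0.0002 turn 0.003
time_s: 25.3
tool_pos: [0.5082, 0.2113, 0.0906]
tool_rot: [126.7, 89.1, 54.7]
force: [-0.5, -0.8, -0.2]
grip_width: 0.0358
[0.5082 0.2113 0.0906] jaw 0.314 pitch 89.07 w 0.0358 t 25.3
need -0.0023 0.0014 turn 0.005
```

```bash
python3 -m pendant '{"xyz":[[-0.003,0.001,-0.01],[0,0,-0.012],[0,0,-0.01],[0,0,-0.001],[0,0,0]],"turn":[0.005,0,0,0,0]}'; python3 st.py c3;python3 -m pendant '{"xyz":[[-0.001,0,-0.003],[0,0,-0.001]],"turn":[0,0]}'
```

```text
time_s: 25.92
tool_pos: [0.5062, 0.2131, 0.0574]
tool_rot: [123.3, 88.9, 51.6]
force: [0.5, 0.1, -1.0]
grip_width: 0.0358
[0.5062 0.2131 0.0574] jaw 0.32 pitch 88.89 w 0.0358 t 25.925
need -0.0003 -0.0004 turn -0.001
time_s: 26.18
tool_pos: [0.5055, 0.2132, 0.0536]
tool_rot: [122.6, 88.8, 50.9]
force: [-0.3, 0.1, -0.8]
grip_width: 0.0352
```

```bash
python3 -m pendant '{"xyz":[[0,0,-0.003],[0,0,-0.001]],"turn":[0,0]}'
```

```text
time_s: 26.42
tool_pos: [0.5063, 0.2134, 0.053]
tool_rot: [124.9, 88.8, 53.2]
force: [-2.5, -1.0, 3.2]
grip_width: 0.0357
```

```bash
python3 -m pendant '{"xyz":[[0,0,0],[0,0,-0.001],[0,0,0],[0,0,0],[0,0,0]],"turn":[0,0,0,0,0]}' 1; python3 -m pendant '{"xyz":[[0,0,0.03],[0,0,0.04],[0,0,0.04],[0,0,0.01],[0,0,0]],"turn":[0,0,0,0,0]}';python3 st.py b4
python3 - <<'E'
from h import *
im=snap('scene','s5.png'); cv2.imwrite('pics/s5c.png',cv2.resize(im[60:260,300:500,::-1],None,fx=3,fy=3))
E
```

```text
time_s: 27.05
tool_pos: [0.5069, 0.2137, 0.052]
tool_rot: [123.1, 88.7, 51.4]
force: [-0.5, -0.8, 0.3]
grip_width: 0.0778
time_s: 27.68
tool_pos: [0.5053, 0.213, 0.1737]
tool_rot: [125.8, 88.9, 54.1]
force: [1.0, -0.2, -0.0]
grip_width: 0.0873
[0.5053 0.213  0.1737] jaw 0.319 pitch 88.88 w 0.0873 t 27.675
need 0.0176 -0.4627 turn -0.291
```

View pics/s5c.png

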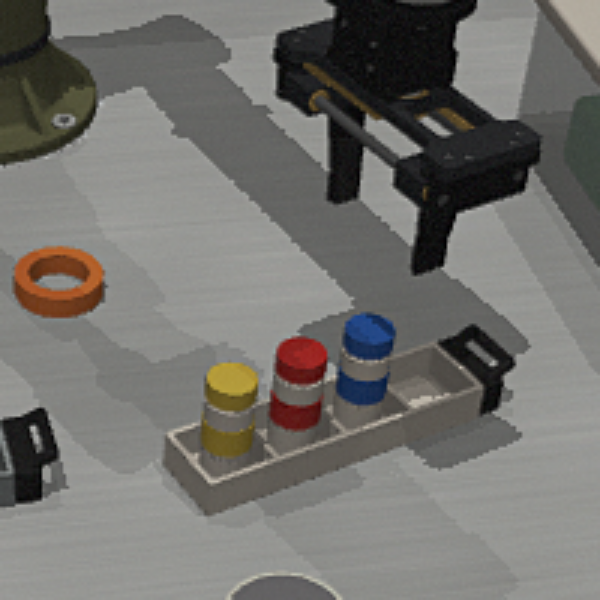

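Yellow, red and blue (crop 365,365) stand in pockets 1–3. Now green.

```bash
python3 -m pendant '{"xyz":[[0.003,-0.035,0],[0.003,-0.05,0],[0.004,-0.055,0],[0.004,-0.055,0],[0.004,-0.055,0],[0.003,-0.055,0],[0.002,-0.055,0],[0.002,-0.045,0],[0,-0.025,0],[0,-0.01,0]],"turn":[-0.04,-0.05,-0.05,-0.05,-0.05,-0.02,0,0,0,0]}'; python3 -m pendant '{"xyz":[[0,0,0],[0,0,0]],"turn":[0,0]}'; python3 st.py b4
```

```text
time_s: 28.98
tool_pos: [0.5138, -0.253, 0.1594]
tool_rot: [-126.8, 89.5, 145.2]
force: [1.0, 0.5, -0.2]
grip_width: 0.0869
time_s: 29.22
tool_pos: [0.5125, -0.2526, 0.1581]
tool_rot: [-124.5, 89.3, 147.4]
force: [0.3, 0.4, 0.1]
grip_width: 0.0869
[ 0.5125 -0.2526  0.1581] jaw 6.316 pitch 89.3 w 0.0869 t 29.225
need 0.0104 0.0029 turn -0.005
```

```bash
python3 -m pendant '{"xyz":[[0.006,0.001,0],[0.005,0.001,-0.02],[0,0,-0.02],[0,0,0],[0,0,0]],"turn":[-0.004,0,0,0,0]}'; python3 st.py b4
```

```text
time_s: 29.85
tool_pos: [0.5261, -0.2449, 0.1142]
tool_rot: [-131.5, 89.2, 140.6]
force: [-0.2, 0.6, -0.6]
grip_width: 0.087
[ 0.5261 -0.2449  0.1142] jaw 6.32 pitch 89.18 w 0.087 t 29.85
need -0.0032 -0.0048 turn -0.009
```

```bash
python3 -m pendant '{"xyz":[[-0.003,-0.004,-0.015],[0,0,-0.025],[0,0,-0.02],[0,0,-0.002],[0,0,0]],"turn":[-0.006,0,0,0,0]}'; python3 st.py b4
```

```text
time_s: 30.48
tool_pos: [0.5232, -0.2502, 0.05]
tool_rot: [-134.8, 89.3, 136.9]
force: [0.4, -0.2, 0.2]
grip_width: 0.0872
[ 0.5232 -0.2502  0.05  ] jaw 6.313 pitch 89.31 w 0.0872 t 30.475
need -0.0003 0.0005 turn -0.002
```

```bash
python3 -m pendant '{"xyz":[[-0.0005,0.0005,0],[0,0,0],[0,0,0],[0,0,0],[0,0,0],[0,0,0],[0,0,0],[0,0,0]],"turn":[0,0,0,0,0,0,0,0]}' 0 15; python3 st.py b4
```

```text
time_s: 31.48
tool_pos: [0.5243, -0.2502, 0.0523]
tool_rot: [-149.0, 89.5, 122.7]
force: [-1.3, 0.2, 0.7]
grip_width: 0.0356
[ 0.5243 -0.2502  0.0523] jaw 6.313 pitch 89.48 w 0.0356 t 31.475
need -0.0014 0.0005 turn -0.002
```

```bash
python3 -m pendant '{"xyz":[[0,0,0.025],[0,0,0.035],[0,0,0.035],[0,0,0.03],[-0.002,0.03,0],[-0.003,0.05,0],[-0.003,0.055,0],[-0.003,0.055,0],[-0.003,0.055,0],[-0.003,0.055,0]],"turn":[0,0,0,0,0.04,0.05,0.05,0.05,0.05,0.04]}';  python3 -m pendant '{"xyz":[[-0.003,0.055,0],[-0.003,0.05,0],[-0.003,0.035,0],[-0.001,0.015,0],[0,0,0],[0,0,0]],"turn":[0,0,0,0,0,0]}'; python3 st.py c4
```

```text
time_s: 32.72
tool_pos: [0.5025, 0.0522, 0.18]
tool_rot: [-132.6, 89.5, 154.9]
force: [1.4, 0.5, -1.2]
grip_width: 0.0357
time_s: 33.48
tool_pos: [0.49, 0.2137, 0.1789]
tool_rot: [-124.2, 89.5, 163.6]
force: [0.7, 0.5, -0.7]
grip_width: 0.0357
[0.49   0.2137 0.1789] jaw 6.594 pitch 89.45 w 0.0357 t 33.475
need -0.0023 0.054 turn 0.008
```

```bash
python3 -m pendant '{"xyz":[[0,0.02,0],[0,0.02,0],[0,0.012,0],[0,0,0],[0,0,0]],"turn":[0.006,0,0,0,0]}'; python3 st.py c4;python3 -m pendant '{"xyz":[[0,0,-0.03],[0,0,-0.03],[0,0,-0.025],[0,0,0],[0,0,0]],"turn":[0,0,0,0,0]}'; python3 st.py c4
```

```text
time_s: 34.1
tool_pos: [0.4909, 0.2671, 0.179]
tool_rot: [-123.8, 89.5, 164.2]
force: [0.7, 0.6, -0.7]
grip_width: 0.0353
[0.4909 0.2671 0.179 ] jaw 6.597 pitch 89.48 w 0.0353 t 34.1
need -0.0032 0.0006 turn 0.005
time_s: 34.72
tool_pos: [0.4925, 0.2648, 0.0939]
tool_rot: [-138.7, 89.6, 149.1]
force: [0.5, -0.1, -1.0]
grip_width: 0.0358
[0.4925 0.2648 0.0939] jaw 6.593 pitch 89.6 w 0.0358 t 34.725
need -0.0048 0.0029 turn 0.009
```

```bash
python3 -m pendant '{"xyz":[[-0.005,0.003,-0.008],[0,0,-0.012],[0,0,-0.01],[0,0,-0.006],[0,0,0]],"turn":[0.007,0,0,0,0]}'; python3 st.py c4;python3 -m pendant '{"xyz":[[0,0,-0.003],[0,0,-0.001]],"turn":[0,0]}'
```

```text
time_s: 35.35
tool_pos: [0.4881, 0.2688, 0.0575]
tool_rot: [-166.5, 89.6, 121.7]
force: [0.1, 0.3, -0.1]
grip_width: 0.0352
[0.4881 0.2688 0.0575] jaw 6.601 pitch 89.62 w 0.0352 t 35.35
need -0.0004 -0.0011 turn 0.001
time_s: 35.6
tool_pos: [0.4885, 0.2689, 0.0536]
tool_rot: [-172.1, 89.6, 116.1]
force: [-0.4, -0.1, -0.7]
grip_width: 0.0356
```

```bash
python3 -m pendant '{"xyz":[[0,0,-0.003],[0,0,-0.001]],"turn":[0,0]}'
```

```text
time_s: 35.85
tool_pos: [0.4892, 0.2692, 0.0521]
tool_rot: [-178.1, 89.6, 110.1]
force: [-2.9, -1.7, 5.9]
grip_width: 0.0352
```

```bash
python3 -m pendant '{"xyz":[[0,0,0],[0,0,-0.001],[0,0,0],[0,0,0],[0,0,0]],"turn":[0,0,0,0,0]}' 1; python3 -m pendant '{"xyz":[[0,0,0.03],[0,0,0.04],[0,0,0.04],[0,0,0.03],[0,0.05,0.03],[0,0.05,0],[0,0.05,0],[0,0.03,0],[0,0,0],[0,0,0]],"turn":[0,0,0,0,0,0,0,0,0,0]}'
python3 - <<'E'
from h import *
im=snap('scene','s6.png'); cv2.imwrite('pics/s6c.png',cv2.resize(im[60:260,300:500,::-1],None,fx=3,fy=3))
snap('top','t6.png')
for n in ['pot_red','pot_yellow','pot_blue','pot_green','cups','steel_cup']:
    print(n,[(toworld('top',d['at']).round(4),round(d['score'],2)) for d in pinpoint('top',n)[:1]])
E
```

```text
time_s: 36.48
tool_pos: [0.4898, 0.2696, 0.0514]
tool_rot: [170.8, 89.5, 99.0]
force: [0.5, 0.5, -0.2]
grip_width: 0.0777
time_s: 37.72
tool_pos: [0.4887, 0.4521, 0.2266]
tool_rot: [173.6, 89.5, 101.5]
force: [0.2, -0.0, -0.2]
grip_width: 0.0873
pot_red [(array([5.229e-01, 1.572e-01, 5.000e-04]), 0.79)]
pot_yellow [(array([0.5481, 0.1013, 0.0038]), 0.57)]
pot_blue [(array([0.5036, 0.2168, 0.0015]), 0.56)]
pot_green [(array([0.4842, 0.2644, 0.0027]), 0.75)]
cups [(array([ 0.769 ,  0.0808, -0.004 ]), 0.79)]
steel_cup [(array([ 7.701e-01, -5.670e-02,  6.000e-04]), 0.79)]
```

View pics/s6c.png

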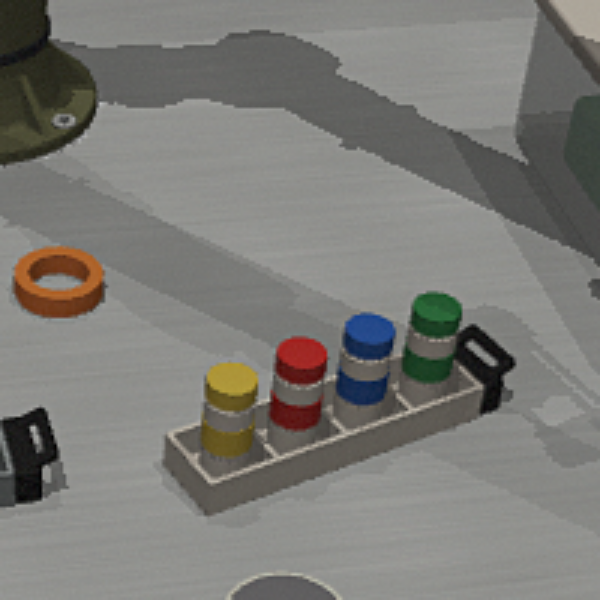

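View pics/t6.png

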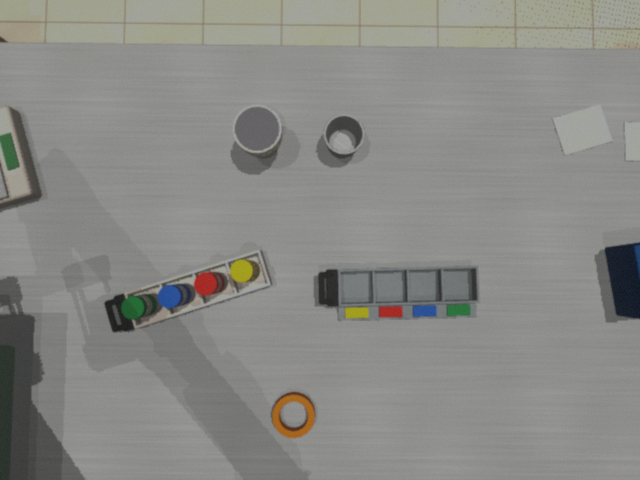

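The final pictures show all four pots upright in the carry rack: green (134,307), blue (170,296), red (207,284) and yellow (242,271) in the top view, counted from the handle. Both cups are unmoved.

```bash
python3 -m pendant '{"xyz":[[0,0,0],[0,0,0]],"turn":[0,0]}'; python3 -c "
from h import *
print(sign_off())"
```

```text
time_s: 38.38
tool_pos: [0.4887, 0.4524, 0.2273]
tool_rot: [170.0, 89.4, 98.0]
force: [-0.4, 0.7, -0.1]
grip_width: 0.0868
the job is handed in; nothing more can be done
None
```

All four pots are in the white carry rack in reverse order, and I handed the job in at about 38 s. From the carry rack's black handle end they run green, blue, red, yellow; the bench rack's label plates run yellow, red, blue, green from its handle.

- **Pots:** The last pictures from both cameras show all four upright and released, one to a pocket. The pose network put each within about 6 mm of its pocket centre, against a limit of 15 mm.
- **Cups:** The paper cups and steel cup are where they started, within the network's few-millimetre noise.
- **Robot:** The gripper was open and clear of everything, at TCP height 0.23 m, with the measured force near zero.
- **What went less well:** I lifted the red pot before the fingers had fully closed, so it was gripped about 20 mm lower than planned. It stayed upright and I set it down by feel until it touched the floor. The tool also leaned up to about 2° during the moves, which didn't visibly tilt any pot.

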